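# Glaze the vacuum pot's sight port

## Task

Close the sight port of the mould-maker's vacuum pot: set the clear conical window gently into the port's seat, narrow face down, then put the blue ring nut over it and screw it down clockwise until it is snug on the window (firmly finger-tight, not forced), and let go. The grey blanking plug is not wanted: leave it and the grease tin where they stand.

Things in the scene. Friction and masses are not known exactly. Their poses are not given: they have to be found in the camera images.
- window_mid (a point): Loose clear acrylic window, pale blue, 26.3 mm thick, about 85 g: narrow flat face 44 mm wide below, a 60-degree cone widening to 64 mm at 17.3 mm height, then a straight edge 64 mm in diameter up to 26.3 mm. It stands on its narrow face. The point is on its axis, 13.2 mm above the narrow face; z points to the wide face. Grip it across the straight edge.
- ring_grip (a point): Loose blue ring nut, about 260 g: ribbed skirt 96 mm wide, 26 mm high, bore 88 mm; then a flange (top at 31 mm, hole 44 mm) with a hexagonal collar 56 mm across flats (31 to 53 mm up). The point is on its axis half-way up the collar, 42 mm above the skirt's lower edge; z up; x and every 60 degrees from it are normal to a flat. Grip it by the hexagon, fingers above the flange.
- ring_mark (a point): One of three red lines on the ring nut's flange, 39.5 mm from its axis along its x (the others 120 degrees either way), 31 mm above the skirt's lower edge. Under each, inside the skirt, is a thread lug, its centre 5.8 mm above the lower edge, 39 mm from the axis, that rides in the port's thread.
- port_rim (a point): Centre of the sight port's rim: a steel neck 75 mm wide (72 at the rim), 32 mm high, fixed on the vacuum pot's lid; the lid is 196 mm wide, the rim 158 mm above the bench; z up. Inside a conical 60-degree seat, 66 mm wide at the rim, for the window; seated, the window's point lies about 6 mm below the rim and its wide face 7 mm above. Outside a thread 84 mm wide for the ring nut.
- thread_start (a point): One of the three starts of the port's thread, on the neck 39 mm from its axis, 2 mm below the rim, in the port's x direction (the others 120 degrees either way). Right-handed: clockwise from above goes down, 24 mm per full turn. It holds itself when let go. Turning takes 0.1 to 0.3 N m on the way down, then rises steeply; snug is 0.5 to 1.2 N m.
- lid_mark (a point): One of three red lines on the lid, 68 mm from the port's axis, 20 degrees anticlockwise of the thread starts. Set on with its red lines at these, the ring's lugs rest on the thread, ring_grip about 31 mm above the rim. Pressed lightly down, it meets the window after about 110 degrees clockwise, takes up the thread's play and is snug at about 140, ring_grip 23 mm above. Other angles: up to 120 degrees more.
- plug_mid (a point): Loose dark grey blanking plug, same size and shape as the window but opaque; its point 13.2 mm up its axis. Not to be used.
- tin: Loose flat round grease tin, 75 mm diameter, 30 mm high, yellow lid; origin under its centre. Leave alone.
Things that resemble listed ones, but are neither listed nor needed, are in the scene too. Leave any pink look-alike of the part that bears ring_grip alone. What is shaped like the part that bears window_mid but green is not meant.

How it is judged:
By the outcome, as a careful person would: the job done as asked, in the order asked, and still so for the second after the job is handed in, with the robot touching nothing.
It also fails if it takes over 69 s, if anything falls off the work surface, if the arm or the gripper's body presses on something with over 40 N, if the wrist force passes 120 N, or if a joint passes its speed limit or range.

## Robot

A 6-joint arm with a two-finger parallel gripper is mounted at the origin on the work surface. World frame = base frame: x ahead of the robot, y to its left, z up, the work surface at z = 0. Lengths are in m, angles in rad, forces in N, time in s.
With the tool pointing down it reaches from about 0.275 to 0.775 m from the base axis. Payload 14.6 kg.
Tool frame: the origin (TCP) lies midway between the tips of the shut fingers; the grasp point (between the pads) lies 19 mm behind it (grip_point_offset is the distance from the TCP to the grasp point, in m); z points along the fingers, y is the direction in which the jaws open and shut (so a half turn about z gives the same grasp; the last joint's range is limited). The gripper opens to 85 mm and grips with 20 to 120 N. Pads are 22 mm wide; open, the fingers measure 114 mm over their backs; the gripper's body (76 mm by 85 mm) begins 54 mm behind the grasp point. The pads swing forward as they close: fully open they stand 13 mm farther back than shut.
Start: joints at [0.952, 0.263, -0.048, 1.259, 0, 1.415], TCP at [0.235, 0.47, 0.231] pointing down, gripper open.
Joint ranges: [-2.65, 2.65], [-0.89, 1.7], [-1.18, 1.37], [-2.13, 2.11], [-1.35, 1.29], [-3.14, 3.14]. Speed limits (rad/s): [1.89, 1.89, 2.57, 2.79, 3.14, 3.14].

## Interface

Orientations are given as a rotation vector (axis times angle).
In Python, from workcell import * gives the robot as it stands.
- The arm moves only by the shell command python3 -m jog 'ROWS' [FORCE]. ROWS is text: rows parted by semicolons, each of 7 numbers parted by spaces: the turn, a rotation vector about the tool's x, y, z in degrees, then the shift along the tool's x, y, z in m, then the opening, from 0 (shut) to 1 (fully open). In form: ax ay az x y z fingers; .... A call has exactly 8 rows; each row shifts and turns the commanded pose from where the row before left it, along the tool's axes as they then stand; what a row does not reach is not made up. A row lasts 1/10 s, in which the tool goes at most 50 mm and 8.59 degrees, less where a joint would pass 70% of its speed; a pose out of reach is approached as far as the arm can. A call with a gripper value outside its range is refused whole. The fingers move at their own pace and stop on an object; FORCE is the grip in N (left out, the last holds). Time passes only in rows, so rows that do not move let the fingers close, or fill a call up. It gives the time, the measured TCP pose, the force and the opening at its end, in the units of the state.
- get_obs(): the state, without advancing time (a new reading comes with each control period).
- capture(name): name is "scene" or "top" or "wrist"; returns (picture, depth): 480x640x3 uint8, red, green, blue; 480x640 float32, m along the optical axis (not along the pixel's ray), 0 where there is no reading.
- camera_model(name): a dict with "fx", "fy", "cx", "cy" (pixels), "distortion" ([k1, k2, p1, p2, k3] as OpenCV has them; the pictures are not rectified), "xyz" and "orientation" of the camera in the world; the wrist camera has in their place "T_tool_cam" (4x4, takes a point from camera to tool coordinates, whose origin is the TCP and whose axes are the flange's). Camera axes: x right, y down, z forward; pixel columns grow to the right and rows downward; lengths in m; the calibration is good to about 2 mm. A picture is of the moment at which its call begins: read the wrist's pose just before it. camera_model takes no time and is no camera call.
- hand_in(): hands the job in, once; it reports no verdict.
The state is a dict: "t": time; "qpos": joint angles; "dq": joint speeds; "joint_torque": joint torques, N m; "ee_pos": TCP position; "tool_rot": TCP orientation; "force": force on the tool from outside, world axes, zero at the start; "moment": the same for the moment, N m; "width": finger opening in m.
Only numpy, scipy, OpenCV 4.12 (cv2) and the standard library are available. Lean on these libraries where they do the work, as an engineer would, in place of code of your own. Each camera call takes 0.05 s, during which the arm holds its last target. There are 200 camera calls.

## Working session

There is one attempt and no reset: what is moved stays moved. The work goes in short steps, Python scripts to look and compute and a shell command to move; the robot and the scene stay as the last step left them, time stands still between calls to the robot, and variables do not carry over. Pictures are saved under pics/ and viewed, about 8 in all and at most 12, crops included, and the job is handed in when it is done.

```bash
mkdir -p pics; ls; python3 - <<'E'
from workcell import *
import cv2,numpy as np
o=get_obs();print(o)
ims=[]
for n in("scene","top"):
    p,d=capture(n);np.savez(f"pics/{n}0.npz",p=p,d=d);m=camera_model(n);print(n,m)
    cv2.imwrite(f"pics/{n}0.png",p[:,:,::-1])
print(camera_model("wrist"))
E
```

```text
pics
{'t': 0.0, 'qpos': array([ 9.51680005e-01,  2.63536302e-01, -4.89476881e-02,  1.25940393e+00,
       -9.02709601e-06,  1.41545878e+00]), 'dq': array([-1.92252689e-03, -1.38729551e-03, -1.50437759e-03,  8.86368309e-04,
       -1.81646432e-03,  2.70163197e-05]), 'joint_torque': array([ 3.16492942e-04, -6.37612009e+01,  3.84567869e+01,  1.36762310e-02,
       -3.12714565e-05,  4.63220971e-06]), 'ee_pos': array([0.23470808, 0.46929921, 0.23081422]), 'tool_rot': array([-7.21897701e-01, -3.05711110e+00,  1.59286015e-03]), 'force': array([ 0.04756771, -0.1799056 ,  0.04019294]), 'moment': array([-0.02374425,  0.04120027,  0.00114712]), 'width': 0.08537399253803257}
scene {'fx': 517.1378868692167, 'fy': 517.1378868692167, 'cx': 330.12503853424704, 'cy': 242.90495582009137, 'distortion': array([-0.00876884,  0.        ,  0.        ,  0.        ,  0.        ]), 'xyz': array([1.21559003, 0.46702177, 0.75647292]), 'orientation': array([-1.27766529, -2.125689  ,  1.06145273])}
top {'fx': 467.47819951570875, 'fy': 467.47819951570875, 'cx': 318.9624511093156, 'cy': 244.75581014670004, 'distortion': array([-0.05482352,  0.        ,  0.        ,  0.        ,  0.        ]), 'xyz': array([0.37694279, 0.03110049, 1.24797515]), 'orientation': array([-2.15394889,  2.17641343, -0.10860268])}
{'fx': 333.27299272685974, 'fy': 333.27299272685974, 'cx': 324.6768985827319, 'cy': 240.44806355654754, 'distortion': array([-0.05156152,  0.        ,  0.        ,  0.        ,  0.        ]), 'T_tool_cam': array([[-1.28558981e-03, -9.51184216e-01, -3.08621020e-01,
         7.95631623e-02],
       [ 9.99999165e-01, -1.18124218e-03, -5.24947449e-04,
        -1.16877743e-04],
       [ 1.34765562e-04, -3.08621437e-01,  9.51184940e-01,
        -1.42002679e-01],
       [ 0.00000000e+00,  0.00000000e+00,  0.00000000e+00,
         1.00000000e+00]])}
```

View pics/top0.png

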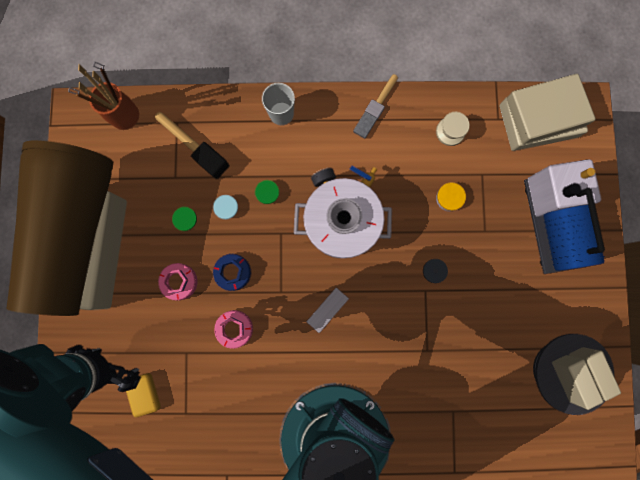

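View pics/scene0.png

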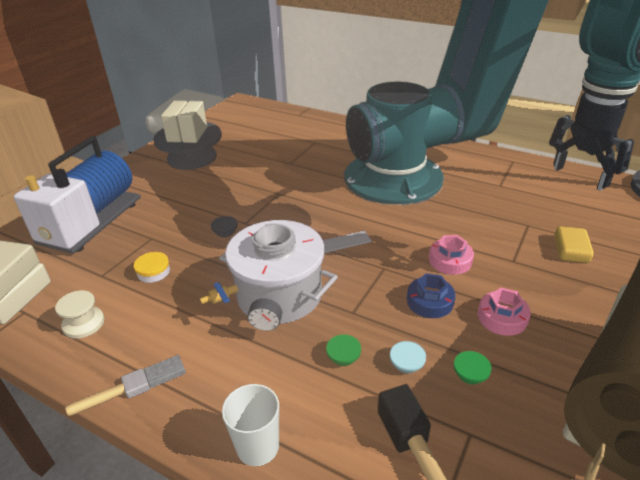

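Top view: the window candidates are pale blue (225,206), green (184,218) and (267,192), and the dark plug (435,270). I choose the pale blue one. Ring candidates are blue (232,271), pink (177,282) and (233,329). I choose the blue one. The port is at (343,216), with red lid marks around it.

```bash
cat > h.py <<'E'
from workcell import *
import cv2,numpy as np
from scipy.spatial.transform import Rotation as R
def cam(n,o=None):
    m=camera_model(n);K=np.array([[m['fx'],0,m['cx']],[0,m['fy'],m['cy']],[0,0,1]])
    if n=="wrist":
        T=np.eye(4);T[:3,:3]=R.from_rotvec(o['tool_rot']).as_matrix();T[:3,3]=o['ee_pos'];T=T@m['T_tool_cam']
    else:
        T=np.eye(4);T[:3,:3]=R.from_rotvec(m['orientation']).as_matrix();T[:3,3]=m['xyz']
    return K,m['distortion'],T
def plane(px,z,c):
    K,D,T=c;u=cv2.undistortPoints(np.array(px,float).reshape(-1,1,2),K,D).reshape(-1,2)
    r=np.c_[u,np.ones(len(u))]@T[:3,:3].T
    return T[:3,3]+r*((z-T[2,3])/r[:,2])[:,None]
def proj(P,c):
    K,D,T=c;Ti=np.linalg.inv(T)
    return cv2.projectPoints(np.array(P,float).reshape(-1,3),cv2.Rodrigues(Ti[:3,:3])[0],Ti[:3,3],K,D)[0].reshape(-1,2)
def depthpts(d,c,mask):
    K,D,T=c;v,u=np.nonzero(mask&(d>0));un=cv2.undistortPoints(np.c_[u,v].astype(float).reshape(-1,1,2),K,D).reshape(-1,2)
    z=d[v,u];return np.c_[un*z[:,None],z]@T[:3,:3].T+T[:3,3],u,v
def circfit(P):
    A=np.c_[2*P[:,:2],np.ones(len(P))];s=np.linalg.lstsq(A,(P[:,:2]**2).sum(1),rcond=None)[0]
    return s[0],s[1],np.sqrt(s[2]+s[0]**2+s[1]**2)
def blob(p,lo,hi,near,rad):
    m=cv2.inRange(cv2.cvtColor(p,cv2.COLOR_RGB2HSV),lo,hi)
    yy,xx=np.mgrid[:480,:640];m[(xx-near[0])**2+(yy-near[1])**2>rad**2]=0
    return m
E
python3 - <<'E'
from h import *
f=np.load("pics/top0.npz");p,d=f['p'],f['d'];c=cam("top")
hsv=cv2.cvtColor(p,cv2.COLOR_RGB2HSV)
for n,px in dict(win=(225,206),ring=(225,258),plug=(435,270),lid=(320,240),green=(184,218)).items(): print(n,hsv[px[1],px[0]],d[px[1],px[0]])
def big(m):
    k=max(cv2.findContours(m,0,1)[0],key=cv2.contourArea);return k[:,0]
m=blob(p,(80,30,60),(110,140,255),(225,206),22);k=big(m);print("win",circfit(plane(k,.0263,c)))
m=blob(p,(100,100,10),(125,255,200),(232,271),24);k=big(m);print("ring",circfit(plane(k,.028,c)))
P,u,v=depthpts(d,c,np.hypot(*(np.mgrid[:480,:640]-np.array([216,343])[:,None,None]))<50)
s=abs(P[:,2]-.126)<.006;print("lid",s.sum(),np.median(P[s],0),(P[s].max(0)+P[s].min(0))/2,np.ptp(P[s],0))
s=abs(P[:,2]-.158)<.005;print("rim",s.sum(),np.median(P[s],0),(P[s].max(0)+P[s].min(0))/2,np.ptp(P[s],0))
r=cv2.inRange(hsv,(0,120,90),(8,255,255))|cv2.inRange(hsv,(172,120,90),(180,255,255))
n,l,st,ce=cv2.connectedComponentsWithStats(r)
for i in range(1,n):
    if st[i,4]>4 and 200<ce[i,0]<400 and 150<ce[i,1]<300: print("red",ce[i],st[i,4],plane(ce[i],.126,c)[0],plane(ce[i],.031,c)[0])
o=get_obs();print(R.from_rotvec(o['tool_rot']).as_matrix().round(3))
E
```

```text
win [ 95  65 201] 1.2397584
ring [112 170  90] 1.2218591
plug [130  22  35] 1.2130675
lid [166  33 196] 1.126694
green [ 67 216 117] 1.2352799
win (np.float64(0.6107203998033407), np.float64(0.28452080348623754), np.float64(0.031111646950280902))
ring (np.float64(0.43673782597911315), np.float64(0.2662225640195358), np.float64(0.04408168809273584))
lid 4106 [ 0.55845612 -0.02190895  0.12702432] [ 0.5624649  -0.02331224  0.12602022] [0.19484693 0.19479236 0.01192867]
rim 448 [ 0.56458696 -0.02531366  0.15710934] [ 0.56233008 -0.02310265  0.15794836] [0.08165554 0.0830608  0.0098919 ]
red [335. 191.] 13 [ 0.62691199 -0.00467778  0.126     ] [ 0.64807741 -0.0077072   0.031     ]
red [370.8        223.06666667] 15 [ 0.54676489 -0.09041429  0.126     ] [ 0.56114408 -0.1007032   0.031     ]
red [324.64285714 237.5       ] 14 [0.51269318 0.02194974 0.126     ] [0.52418745 0.02117492 0.031     ]
red [241.  260.5] 6 [0.45904282 0.22418759 0.126     ] [0.4659944  0.24053668 0.031     ]
red [215.45454545 267.90909091] 11 [0.44174627 0.28591842 0.126     ] [0.44723332 0.30749439 0.031     ]
red [234.75  286.125] 8 [0.39758292 0.23885203 0.126     ] [0.39933057 0.25644279 0.031     ]
[[-0.894  0.447 -0.001]
 [ 0.447  0.894 -0.001]
 [ 0.    -0.001 -1.   ]]
```

Port centre is (0.562,-0.023), with the lid marks at about 17° (mod 120). The ring is at about (0.437,0.267) with marks at about 76°. The window is at (0.611,0.285) with a fitted radius of 31 mm, which matches its size. Next I hover over the window.

```bash
cat > d.py <<'E'
# remaining move in tool axes to target X Y Z and yaw of tool y (deg)
import sys;from h import *
X=np.array(list(map(float,sys.argv[1:4])));o=get_obs();M=R.from_rotvec(o['tool_rot']).as_matrix()
y=np.degrees(np.arctan2(M[1,1],M[0,1]));a=np.radians(float(sys.argv[4]))
T=np.array([[np.sin(a),0,0],[-np.cos(a),0,0],[0,0,-1.]]);T[:,0]=[-np.sin(a),np.cos(a),0];T[:,1]=[np.cos(a),np.sin(a),0]
print("t %.2f"%o['t'],"yaw_y %.2f"%y,"turn to goal (tool rotvec deg)",np.degrees(R.from_matrix(M.T@T).as_rotvec()).round(2),"shift now-axes",(M.T@(X-o['ee_pos'])).round(4),"goal-axes",(T.T@(X-o['ee_pos'])).round(4),"q6 %.2f"%o['qpos'][5],"F",o['force'].round(1),"M",o['moment'].round(2),"w %.4f"%o['width'])
E
python3 -m jog '0 0 0 -.05 0 0 1;0 0 0 -.05 0 0 1;0 0 0 -.05 0 0 1;0 0 0 -.05 0 0 1;0 0 0 -.05 0 0 1;0 0 0 -.05 0 0 1;0 0 0 -.05 0 0 1;0 0 0 -.05 0 0 1' 40; python3 d.py .611 .2845 .13 30
```

```text
t: 0.9
ee_pos: [0.5942, 0.2892, 0.231]
tool_rot: [-0.722, -3.057, 0.0]
force: [1.0, 1.3, -0.3]
width: 0.0853
t 0.90 yaw_y 63.41 turn to goal (tool rotvec deg) [-2.000e-02 -1.000e-02  3.341e+01] shift now-axes [-0.0172  0.0033  0.101 ] goal-axes [-0.0125  0.0122  0.101 ] q6 0.79 F [ 1.   1.3 -0.3] M [ 0.01 -0.   -0.02] w 0.0853
```

```bash
python3 -m jog '0 0 0 -.017 .003 .02 1;0 0 8.4 0 0 .03 1;0 0 8.4 0 0 .03 1;0 0 8.4 0 0 .01 1;0 0 8.2 0 0 .01 1;0 0 0 0 0 0 1;0 0 0 0 0 0 1;0 0 0 0 0 0 1'; python3 d.py .611 .2845 .13 30
python3 - <<'E'
from h import *
o=get_obs();print(o['qpos'].round(3))
p,d=capture("wrist");c=cam("wrist",o);cv2.imwrite("pics/w1.png",p[:,:,::-1]);np.savez("pics/w1.npz",p=p,d=d)
q=proj([.611,.2845,.0263],c)[0];print(q,d[int(q[1]),int(q[0])])
m=blob(p,(80,30,60),(110,150,255),q,130);k=max(cv2.findContours(m,0,1)[0],key=cv2.contourArea)[:,0]
for z in(.0263,.02):print(circfit(plane(k,z,c)))
E
```

```text
t: 1.7
ee_pos: [0.6094, 0.2858, 0.1319]
tool_rot: [1.565, 2.723, 0.001]
force: [-1.2, -0.4, 0.4]
width: 0.0853
t 1.70 yaw_y 30.22 turn to goal (tool rotvec deg) [0.04 0.01 0.22] shift now-axes [-0.0019  0.0007  0.0019] goal-axes [-0.0019  0.0007  0.0019] q6 1.36 F [-1.2 -0.4  0.4] M [ 0.01 -0.04 -0.02] w 0.0853
[ 0.318  0.557  0.159  1.172 -0.     1.361]
[326.09611225 241.59291667] 0.26106915
(np.float64(0.6098176992063241), np.float64(0.28560269375707514), np.float64(0.03107513919814734))
(np.float64(0.6108527401160871), np.float64(0.2838543268226747), np.float64(0.031865835014213195))
```

View pics/w1.png

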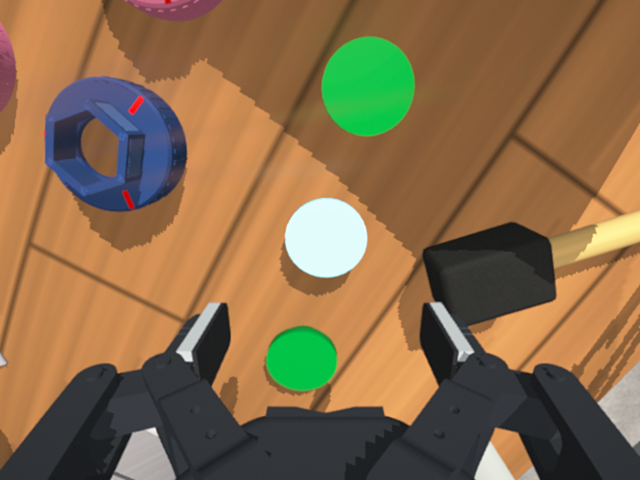

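Window confirmed at px (326,238). The green look-alikes are at (303,358) and (368,86), and the mallet clears the finger. The window measures (0.6098,0.2856), 0.5 mm from the tool axis. I descend and grip it near the top of its edge, so the fingertips stay above the port rim.

```bash
python3 -m jog '0 0 0 0 0 .045 1;0 0 0 0 0 .045 1;0 0 0 0 0 .0225 1;0 0 0 0 0 .005 1;0 0 0 0 0 0 1;0 0 0 0 0 0 .7;0 0 0 0 0 0 .65;0 0 0 0 0 0 .6' 30; python3 -m jog '0 0 0 0 0 0 .55;0 0 0 0 0 0 .5;0 0 0 0 0 0 .5;0 0 0 0 0 0 .5;0 0 0 0 0 0 .5;0 0 0 0 0 0 .5;0 0 0 0 0 0 .5;0 0 0 0 0 0 .5' 30;  python3 d.py .6098 .2856 .13 30
```

```text
t: 2.55
ee_pos: [0.6102, 0.286, 0.0157]
tool_rot: [1.569, 2.72, 0.003]
force: [-1.2, -0.2, 6.9]
width: 0.0618
t: 3.35
ee_pos: [0.6103, 0.286, 0.0158]
tool_rot: [1.569, 2.719, 0.004]
force: [-1.0, -0.8, 6.5]
width: 0.0617
t 3.35 yaw_y 30.04 turn to goal (tool rotvec deg) [0.17 0.04 0.04] shift now-axes [-0.0002 -0.0003 -0.1143] goal-axes [-0.0002 -0.0006 -0.1142] q6 1.36 F [-1.  -0.8  6.5] M [-0.02  0.06  0.02] w 0.0617
```

```bash
python3 - <<'E'
from h import *
o=get_obs()
p,d=capture("wrist");s,_=capture("scene");c=cam("scene");u,v=proj([.61,.286,.03],c)[0].astype(int)
a=cv2.resize(p[180:440,160:490],(660,520));b=cv2.resize(s[v-45:v+45,u-60:u+60],(660,495),interpolation=cv2.INTER_CUBIC)
cv2.imwrite("pics/g1.png",cv2.resize(np.hstack([a[:495],b]),(800,300))[:,:,::-1])
E
```

```text
(no output)
```

View pics/g1.png

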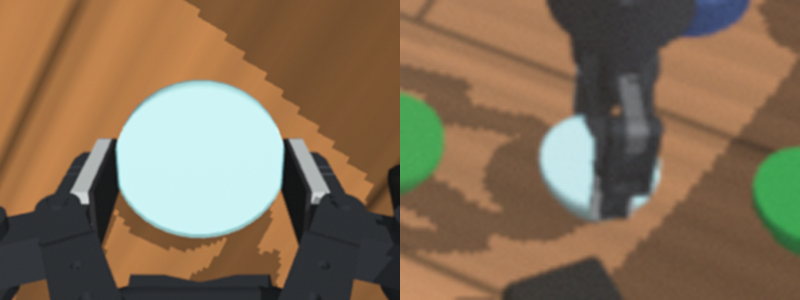

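The pads sit on both sides of the window's edge. I lift gently and check the weight and the grip.

```bash
python3 -m jog '0 0 0 0 0 -.003 .5;0 0 0 0 0 -.007 .5;0 0 0 0 0 -.02 .5;0 0 0 0 0 -.03 .5;0 0 0 0 0 -.04 .5;0 0 0 0 0 -.04 .5;0 0 0 0 0 -.04 .5;0 0 0 0 0 -.02 .5' 30; python3 d.py .5623 -.0232 .22 30
python3 - <<'E'
from h import *
o=get_obs();p,d=capture("wrist");c=cam("wrist",o)
cv2.imwrite("pics/w2.png",p[150:450,120:520,::-1]);np.savez("pics/w2.npz",p=p,d=d)
m=blob(p,(80,20,100),(110,150,255),(326,310),110);k=max(cv2.findContours(m,0,1)[0],key=cv2.contourArea)
print(cv2.boundingRect(k));k=k[:,0]
P,u,v=depthpts(d,c,m>0);T=np.eye(4);T[:3,:3]=R.from_rotvec(o['tool_rot']).as_matrix();T[:3,3]=o['ee_pos']
L=(P-o['ee_pos'])@T[:3,:3]
A=np.c_[L[:,:2],np.ones(len(L))]
s=abs(L[:,2]-np.median(L[:,2]))<.006
co=np.linalg.lstsq(A[s],L[s,2],rcond=None)[0];print("tilt deg x,y, z0 in tool",np.degrees(co[:2]),co[2],np.median(L,0),L[s].max(0),L[s].min(0))
E
```

```text
t: 4.25
ee_pos: [0.6097, 0.2859, 0.2184]
tool_rot: [1.568, 2.718, 0.006]
force: [0.2, -0.3, -1.8]
width: 0.062
t 4.25 yaw_y 30.03 turn to goal (tool rotvec deg) [0.26 0.05 0.03] shift now-axes [-0.2439 -0.1957 -0.0022] goal-axes [-0.244  -0.1956 -0.0016] q6 1.36 F [ 0.2 -0.3 -1.8] M [-0.03 -0.02 -0.05] w 0.0620
(255, 246, 140, 129)
tilt deg x,y, z0 in tool [0.48575913 0.22814225] -0.009675485415726718 [ 0.00333106 -0.00025608 -0.00973402] [ 0.03210851  0.0396636  -0.00373569] [-0.03239255 -0.03166019 -0.01287338]
```

View pics/w2.png

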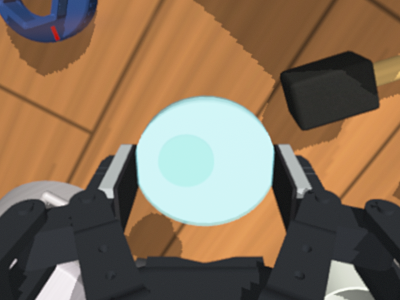

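The window is held level and centred. Its top face is 10 mm behind the TCP. I carry it just past the port so the wrist camera can see the rim, and refine the port centre from there.

```bash
python3 -m jog '0 0 0 -.0417 -.0245 0 .5;0 0 0 -.0417 -.0245 0 .5;0 0 0 -.0417 -.0245 0 .5;0 0 0 -.0417 -.0245 0 .5;0 0 0 -.0417 -.0245 0 .5;0 0 0 -.0417 -.0245 0 .5;0 0 0 -.0417 -.0245 0 .5;0 0 0 -.0417 -.0245 0 .5'; python3 -m jog '0 0 0 0 0 0 .5;0 0 0 0 0 0 .5;0 0 0 0 0 0 .5;0 0 0 0 0 0 .5;0 0 0 0 0 0 .5;0 0 0 0 0 0 .5;0 0 0 0 0 0 .5;0 0 0 0 0 0 .5'
python3 - <<'E'
from h import *
o=get_obs();p,d=capture("wrist");c=cam("wrist",o)
np.savez("pics/w3.npz",p=p,d=d,o=np.r_[o['ee_pos'],o['tool_rot']])
q=proj([.5623,-.0232,.158],c)[0];print(q)
P,u,v=depthpts(d,c,np.ones((480,640),bool))
r=np.hypot(P[:,0]-.5623,P[:,1]+.0232)
for lo,hi,zc in((.032,.04,.158),(.045,.11,.126)):
    s=(abs(P[:,2]-zc)<.006)&(r>lo-.004)&(r<hi);print(zc,s.sum(),P[s].mean(0),np.median(P[s,2]))
img=p.copy()
for zz,rr in((.158,.036),(.158,.033),(.126,.098),(.126,.068)):
    t=np.linspace(0,2*np.pi,200);C=proj(np.c_[.5623+rr*np.cos(t),-.0232+rr*np.sin(t),0*t+zz],c)
    for a in C.astype(int): cv2.circle(img,tuple(map(int,a)),0,(0,255,0),-1)
cv2.imwrite("pics/w3.png",img[:,:,::-1])
hsv=cv2.cvtColor(p,cv2.COLOR_RGB2HSV);rd=cv2.inRange(hsv,(0,120,90),(8,255,255))|cv2.inRange(hsv,(172,120,90),(180,255,255))
n,l,st,ce=cv2.connectedComponentsWithStats(rd)
for i in range(1,n):
    if st[i,4]>15:
        w=plane(ce[i],.126,c)[0];print("red",ce[i],st[i,4],w,np.hypot(w[0]-.5623,w[1]+.0232),np.degrees(np.arctan2(w[1]+.0232,w[0]-.5623)))
E
```

```text
t: 5.1
ee_pos: [0.6059, -0.1031, 0.2143]
tool_rot: [1.57, 2.721, 0.0]
force: [0.8, 0.2, -1.8]
width: 0.0618
t: 5.9
ee_pos: [0.6064, -0.101, 0.2138]
tool_rot: [1.57, 2.721, -0.0]
force: [0.1, 0.1, -1.3]
width: 0.0617
[326.5919399  114.25702343]
0.158 6718 [ 0.56138941 -0.02053817  0.15574504] 0.15612195507009413
0.126 44996 [ 0.56254209 -0.02634148  0.12542289] 0.1254185020480122
red [293.93630573  12.53503185] 157 [0.51493201 0.01946027 0.126     ] 0.06374657056082729 137.9933582228571
red [423.35751295 142.7253886 ] 193 [ 0.62641855 -0.00473558  0.126     ] 0.06672423527241429 16.064974616515027
red [257.4939759  192.86746988] 166 [ 0.54580687 -0.09026554  0.126     ] 0.06906380650926418 -103.8163147841454
```

View pics/w3.png

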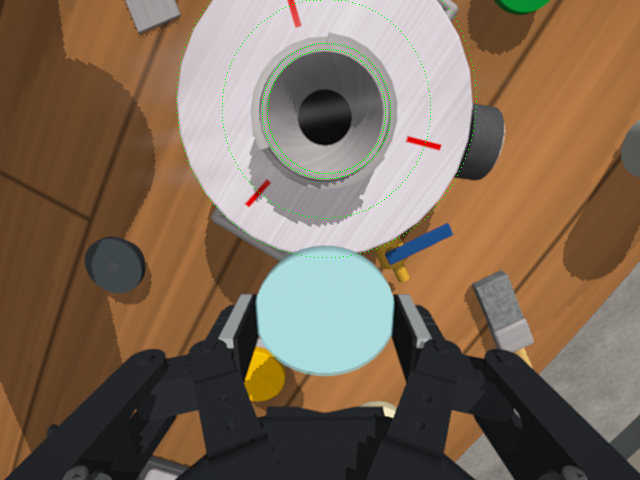

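```bash
python3 - <<'E'
from h import *
import types
def run(name,p,d,c):
    K,D,T=c
    P=np.zeros((480,640,3));Q,u,v=depthpts(d,c,np.ones((480,640),bool));P[v,u]=Q
    g=np.hypot(P[...,0]-.5623,P[...,1]+.024)
    for z0,z1,rm,zz,r0,r1 in((.115,.14,.12,.126,.092,.104),(.151,.165,.05,.1575,.033,.045),):
        m=((P[...,2]>z0)&(g<rm)).astype(np.uint8)*255
        k=max(cv2.findContours(m,0,1)[0],key=cv2.contourArea)[:,0];k=k[(k[:,0]>2)&(k[:,1]>2)&(k[:,0]<637)]
        W=plane(k,zz,c);rr=np.hypot(W[:,0]-.5623,W[:,1]+.024);W=W[(rr>r0)&(rr<r1)]
        for _ in range(3):
            f=circfit(W);e=abs(np.hypot(W[:,0]-f[0],W[:,1]-f[1])-f[2]);W=W[e<max(.0015,2*np.median(e))]
        print(name,zz,len(W),np.round(f,4))
f=np.load("pics/top0.npz");run("top",f['p'],f['d'],cam("top"))
f=np.load("pics/w3.npz");run("wrist",f['p'],f['d'],cam("wrist",dict(ee_pos=f['o'][:3],tool_rot=f['o'][3:])))
E
python3 d.py .5623 -.0242 .20 30
```

```text
top 0.126 221 [ 0.5619 -0.0231  0.0966]
top 0.1575 87 [ 0.562  -0.0232  0.0411]
wrist 0.126 566 [ 0.5614 -0.0243  0.0959]
wrist 0.1575 351 [ 0.5614 -0.0244  0.0409]
t 5.95 yaw_y 30.04 turn to goal (tool rotvec deg) [0.   0.   0.04] shift now-axes [0.0887 0.0003 0.0138] goal-axes [0.0887 0.0002 0.0138] q6 0.75 F [ 0.7  0.3 -0.4] M [ 0. -0.  0.] w 0.0616
```

Port centre is about (0.5618,-0.0240) and the lid marks are at 16.7°. I go over the port and down to just above the seated height.

```bash
python3 -m jog '0 0 0 .035 0 0 .5;0 0 0 .035 0 0 .5;0 0 0 .019 0 0 .5;0 0 0 0 0 .02 .5;0 0 0 0 0 .02 .5;0 0 0 0 0 .01 .5;0 0 0 0 0 .005 .5;0 0 0 0 0 0 .5'; python3 d.py .5618 -.0240 .1555 30
```

```text
t: 6.75
ee_pos: [0.5619, -0.0243, 0.1586]
tool_rot: [-1.57, -2.72, 0.0]
force: [-0.2, 0.0, 0.1]
width: 0.0621
t 6.75 yaw_y 30.01 turn to goal (tool rotvec deg) [-0.02 -0.02  0.01] shift now-axes [0.0003 0.0001 0.0031] goal-axes [0.0003 0.0001 0.0031] q6 0.86 F [-0.2  0.   0.1] M [ 0.   -0.01  0.01] w 0.0621
```

```bash
python3 -m jog '0 0 0 0 0 .001 .5;0 0 0 0 0 .001 .5;0 0 0 0 0 0 .5;0 0 0 0 0 0 .5;0 0 0 0 0 0 .5;0 0 0 0 0 0 .5;0 0 0 0 0 0 .5;0 0 0 0 0 0 .5';  python3 -m jog '0 0 0 0 0 .001 .5;0 0 0 0 0 0 .5;0 0 0 0 0 0 .5;0 0 0 0 0 0 .5;0 0 0 0 0 0 .5;0 0 0 0 0 0 .5;0 0 0 0 0 0 .5;0 0 0 0 0 0 .5'; python3 d.py .5618 -.0240 .1555 30
```

```text
t: 7.55
ee_pos: [0.5618, -0.0242, 0.1568]
tool_rot: [1.57, 2.721, 0.0]
force: [0.3, -0.2, -1.2]
width: 0.0618
t: 8.35
ee_pos: [0.5618, -0.0242, 0.1558]
tool_rot: [-1.57, -2.721, -0.0]
force: [-1.7, 0.8, -1.0]
width: 0.0617
t 8.35 yaw_y 30.03 turn to goal (tool rotvec deg) [-0.   -0.    0.03] shift now-axes [0.0001 0.0001 0.0003] goal-axes [0.0001 0.0001 0.0003] q6 0.86 F [-1.7  0.8 -1. ] M [0.11 0.22 0.  ] w 0.0617
```

```bash
python3 -m jog '0 0 0 0 0 .0005 .5;0 0 0 0 0 .0005 .5;0 0 0 0 0 0 .5;0 0 0 0 0 0 .5;0 0 0 0 0 0 .5;0 0 0 0 0 0 .5;0 0 0 0 0 0 .5;0 0 0 0 0 0 .5'; python3 d.py .5618 -.0240 .1555 30
```

```text
t: 9.15
ee_pos: [0.5616, -0.0239, 0.155]
tool_rot: [-1.57, -2.721, -0.001]
force: [-4.6, 3.6, 4.9]
width: 0.0615
t 9.15 yaw_y 30.04 turn to goal (tool rotvec deg) [ 0.01 -0.02  0.04] shift now-axes [-0.0002  0.0001 -0.0005] goal-axes [-0.0002  0.0001 -0.0005] q6 0.86 F [-4.6  3.6  4.9] M [ 0.64  0.82 -0.01] w 0.0615
```

Contact at the expected height. The side force says the port centre lies slightly further along tool +x, so I ease over and release.

```bash
python3 -m jog '0 0 0 .0005 0 0 .5;0 0 0 .0003 0 0 .5;0 0 0 0 0 0 .5;0 0 0 0 0 0 .5;0 0 0 0 0 0 .8;0 0 0 0 0 0 .85;0 0 0 0 0 0 .9;0 0 0 0 0 0 1'; python3 d.py .5618 -.0240 .1555 30;  python3 -m jog '0 0 0 0 0 0 1;0 0 0 0 0 0 1;0 0 0 0 0 -.02 1;0 0 0 0 0 -.04 1;0 0 0 0 0 -.04 1;0 0 0 0 0 0 1;0 0 0 0 0 0 1;0 0 0 0 0 0 1'
python3 - <<'E'
from h import *
o=get_obs();p,d=capture("wrist");c=cam("wrist",o);q=proj([.5615,-.0235,.165],c)[0];print(q)
x,y=q.astype(int);cv2.imwrite("pics/w4.png",cv2.resize(p[max(0,y-130):y+130,x-170:x+170,::-1],(680,520)))
m=blob(p,(80,20,60),(110,150,255),q,110);k=max(cv2.findContours(m,0,1)[0],key=cv2.contourArea)[:,0]
print("win top",circfit(plane(k,.165,c)))
P,u,v=depthpts(d,c,m>0);A=np.c_[P[:,:2]-[.5615,-.0235],np.ones(len(P))];s=abs(P[:,2]-np.median(P[:,2]))<.005
print("z",np.median(P[:,2]),"tilt",np.degrees(np.linalg.lstsq(A[s],P[s,2],rcond=None)[0][:2]))
Q,u,v=depthpts(d,c,np.ones((480,640),bool));r=np.hypot(Q[:,0]-.5615,Q[:,1]+.0235);s=(r>.06)&(r<.09)&(abs(Q[:,2]-.126)<.01);print("lid z",np.median(Q[s,2]))
E
```

```text
t: 9.95
ee_pos: [0.5615, -0.0234, 0.1547]
tool_rot: [-1.57, -2.721, -0.0]
force: [0.6, 0.5, -0.1]
width: 0.0855
t 9.95 yaw_y 30.03 turn to goal (tool rotvec deg) [-0.   -0.01  0.03] shift now-axes [-0.0006 -0.     -0.0008] goal-axes [-0.0006 -0.     -0.0008] q6 0.86 F [ 0.6  0.5 -0.1] M [-0.06 -0.01  0.01] w 0.0855
t: 10.75
ee_pos: [0.5611, -0.0234, 0.2538]
tool_rot: [-1.57, -2.72, 0.001]
force: [0.1, 0.4, -0.9]
width: 0.0852
[325.863451   246.76584781]
win top (np.float64(0.5608700178226746), np.float64(-0.023666569664436032), np.float64(0.0323606425544891))
z 0.1648463784159433 tilt [0.21526616 0.07977827]
lid z 0.12535568972912078
```

View pics/w4.png

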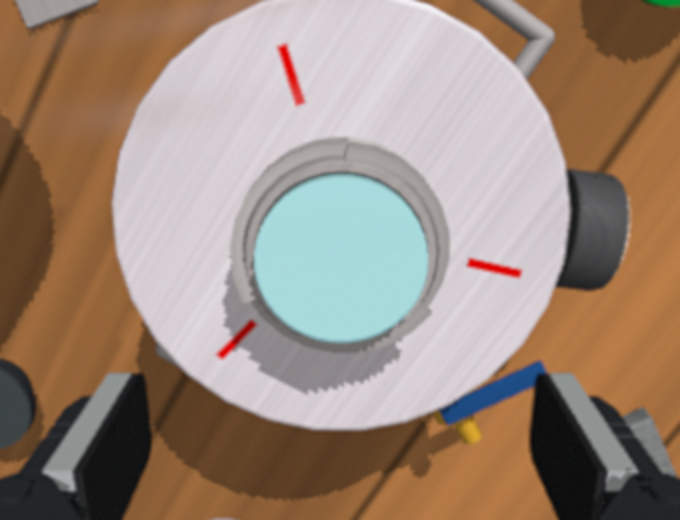

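The window is seated: top face at z 0.165, level within 0.3°, centre (0.561,-0.0237). Next is the ring.

```bash
python3 -m jog '0 0 0 .0447 .0054 0 1;0 0 0 .0447 .0054 0 1;0 0 0 .0447 .0054 0 1;0 0 0 .0447 .0054 0 1;0 0 0 .0447 .0054 0 1;0 0 0 .0447 .0054 0 1;0 0 0 .0447 .0054 0 1;0 0 -7 0 0 0 1';python3 -m jog '0 0 -8 0 0 .02 1;0 0 -8 0 0 .02 1;0 0 -8 0 0 .02 1;0 0 -8 0 0 .02 1;0 0 -7 0 0 .014 1;0 0 0 0 0 0 1;0 0 0 0 0 0 1;0 0 0 0 0 0 1'; python3 d.py .437 .267 .16 76
cat > ring.py <<'E'
from h import *
o=get_obs();p,d=capture("wrist");c=cam("wrist",o);np.savez("pics/w5.npz",p=p,d=d,o=np.r_[o['ee_pos'],o['tool_rot']]);cv2.imwrite("pics/w5.png",p[:,:,::-1])
P,u,v=depthpts(d,c,np.ones((480,640),bool));C=np.array([.437,.267])
I=np.zeros((480,640,3));I[v,u]=P
g=np.hypot(I[...,0]-C[0],I[...,1]-C[1])
m=((abs(I[...,2]-.053)<.006)&(g<.04)).astype(np.uint8)*255
k=max(cv2.findContours(m,0,1)[0],key=cv2.contourArea)[:,0];W=plane(k,.053,c);print("hex top",circfit(W))
m2=((abs(I[...,2]-.031)<.006)&(g<.055)).astype(np.uint8)*255
k=max(cv2.findContours(m2|m,0,1)[0],key=cv2.contourArea)[:,0];print("flange",circfit(plane(k,.031,c)))
# hexagon orientation: cos6 fit of radius
f=circfit(W);t=np.arctan2(W[:,1]-f[1],W[:,0]-f[0]);r=np.hypot(W[:,0]-f[0],W[:,1]-f[1])
ph=-np.angle((r-r.mean())@np.exp(-6j*t))  # max (corners)
print("corner angle mod60",np.degrees(ph)/6%60,"flat",(np.degrees(ph)/6+30)%60)
hsv=cv2.cvtColor(p,cv2.COLOR_RGB2HSV);rd=cv2.inRange(hsv,(0,120,90),(8,255,255))|cv2.inRange(hsv,(172,120,90),(180,255,255))
n,l,st,ce=cv2.connectedComponentsWithStats(rd);w=[]
for i in range(1,n):
    a=plane(ce[i],.031,c)[0]
    if st[i,4]>15 and np.hypot(*(a[:2]-C))<.055: w.append(a);print("red",ce[i].round(),st[i,4],a.round(4))
if len(w)==3:
    w=np.array(w);e=w.mean(0);print("mark centre",e,np.degrees(np.arctan2(w[:,1]-e[1],w[:,0]-e[0]))%120,np.hypot(w[:,1]-e[1],w[:,0]-e[0]))
E
python3 ring.py
```

```text
t: 11.6
ee_pos: [0.435, 0.2699, 0.2539]
tool_rot: [-1.396, -2.812, 0.001]
force: [0.2, -1.6, 0.1]
width: 0.0856
t: 12.4
ee_pos: [0.4378, 0.2664, 0.1613]
tool_rot: [0.387, 3.117, 0.0]
force: [-0.4, -0.6, 0.2]
width: 0.085
t 12.40 yaw_y 75.86 turn to goal (tool rotvec deg) [ 0.02  0.03 -0.14] shift now-axes [0.001  0.0003 0.0013] goal-axes [0.0009 0.0004 0.0013] q6 0.63 F [-0.4 -0.6  0.2] M [0.01 0.04 0.  ] w 0.0850
hex top (np.float64(0.43551948410305846), np.float64(0.26736400035317126), np.float64(0.0293917532866853))
flange (np.float64(0.4352763872920746), np.float64(0.2673548506958481), np.float64(0.047211237778811))
corner angle mod60 45.72965757647486 flat 15.729657576474859
red [301. 188.] 86 [0.3983 0.2566 0.031 ]
red [372. 228.] 65 [0.4458 0.3055 0.031 ]
red [302. 268.] 51 [0.4661 0.2382 0.031 ]
mark centre [0.43672015 0.26674581 0.031     ] [74.81216758 76.78288868 75.80811005] [0.03978906 0.03978023 0.04096379]
```

View pics/w5.png

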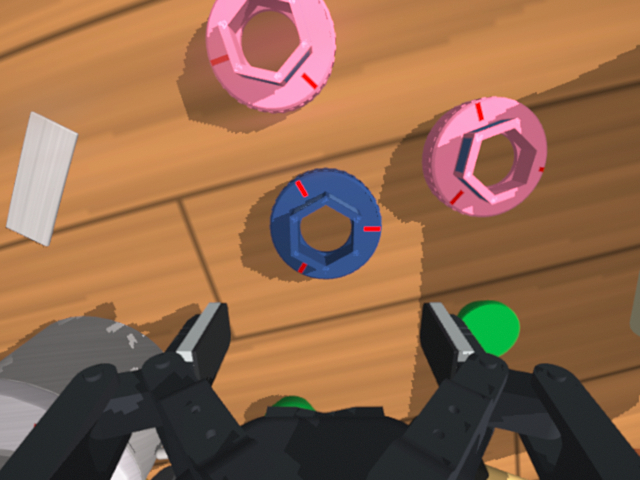

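Blue ring at px (326,224), with clear space around it. Its centre is about (0.436,0.267) and a flat lies at 75.8°, in line with the jaws. I descend with the tips just above the flange and grip.

```bash
python3 -m jog '0 0 0 .0018 0 .045 1;0 0 0 0 0 .045 1;0 0 0 0 0 .032 1;0 0 0 0 0 .01 1;0 0 0 0 0 0 1;0 0 0 0 0 0 .8;0 0 0 0 0 0 .7;0 0 0 0 0 0 .6' 80;  python3 -m jog '0 0 0 0 0 0 .4;0 0 0 0 0 0 .4;0 0 0 0 0 0 .4;0 0 0 0 0 0 .4;0 0 0 0 0 0 .4;0 0 0 0 0 0 .4;0 0 0 0 0 0 .4;0 0 0 0 0 0 .4';python3 d.py .436 .267 .029 76
```

```text
t: 13.25
ee_pos: [0.4369, 0.2672, 0.0307]
tool_rot: [0.382, 3.116, 0.002]
force: [-1.3, 0.8, 11.9]
width: 0.0545
t: 14.05
ee_pos: [0.4369, 0.2672, 0.0307]
tool_rot: [0.382, 3.116, 0.002]
force: [-3.4, -1.0, 16.9]
width: 0.054
t 14.05 yaw_y 76.02 turn to goal (tool rotvec deg) [0.11 0.14 0.02] shift now-axes [ 0.0008 -0.0005  0.0017] goal-axes [ 0.0008 -0.0004  0.0017] q6 0.63 F [-3.4 -1.  16.9] M [-0.33  0.66 -0.11] w 0.0540
```

```bash
python3 -m jog '0 0 0 0 0 -.005 .4;0 0 0 0 0 -.015 .4;0 0 0 0 0 -.035 .4;0 0 0 0 0 -.045 .4;0 0 0 0 0 -.045 .4;0 0 0 0 0 -.045 .4;0 0 0 0 0 -.03 .4;0 0 0 0 0 0 .4';python3 d.py .561 -.0236 .25 136.7
cat > held.py <<'E'
from h import *
import sys
o=get_obs();p,d=capture("wrist");c=cam("wrist",o);np.savez("pics/w6.npz",p=p,d=d)
M=R.from_rotvec(o['tool_rot']).as_matrix()
P,u,v=depthpts(d,c,np.ones((480,640),bool));L=(P-o['ee_pos'])@M
I=np.full((480,640,3),9.);I[v,u]=L
hsv=cv2.cvtColor(p,cv2.COLOR_RGB2HSV);bl=(hsv[...,0]>98)&(hsv[...,0]<128)&(hsv[...,1]>100)
g=np.hypot(I[...,0],I[...,1])
zt=I[...,2][bl&(g<.06)&(abs(I[...,2])<.05)];h,e=np.histogram(zt,bins=np.arange(-.04,.04,.002));print([(round(float(a),3),int(b)) for a,b in zip(e,h) if b>50])
s=bl&(I[...,2]>-.012)&(I[...,2]<.012)&(g>.033)&(g<.055)
Q=I[s];z=np.median(Q[:,2]);Q=Q[abs(Q[:,2]-z)<.004];co=np.linalg.lstsq(np.c_[Q[:,:2],np.ones(len(Q))],Q[:,2],rcond=None)[0]
print("flange z tool",z,co[2],"tilt",np.degrees(co[:2]),len(Q))
c2=c;zw=o['ee_pos'][2]-co[2]
rd=cv2.inRange(hsv,(0,120,90),(8,255,255))|cv2.inRange(hsv,(172,120,90),(180,255,255))
n,l,st,ce=cv2.connectedComponentsWithStats(rd)
for i in range(1,n):
    a=(plane(ce[i],zw,c)[0]-o['ee_pos'])@M
    if st[i,4]>10 and np.hypot(*a[:2])<.06: print("red",ce[i].round(),st[i,4],"tool",a.round(4),"ang tool",np.degrees(np.arctan2(a[1],a[0])).round(1))
t=np.linspace(0,2*np.pi,300);img=p.copy()
m=(bl&(g<.06)&(I[...,2]<.02)).astype(np.uint8)*255
k=max(cv2.findContours(m,0,1)[0],key=cv2.contourArea)[:,0];W=(plane(k,zw+0.0,c)-o['ee_pos'])@M
W=W[(W[:,0]>-.002)];rr=np.hypot(W[:,0],W[:,1]);W=W[(rr>.043)&(rr<.053)];print("far arc fit (tool)",np.round(circfit(W),4),len(W))
cv2.imwrite("pics/w6.png",img[:,:,::-1])
E
python3 held.py
```

```text
t: 14.85
ee_pos: [0.4371, 0.2673, 0.2532]
tool_rot: [0.381, 3.112, 0.005]
force: [0.5, -0.1, -3.1]
width: 0.0543
t 14.85 yaw_y 76.03 turn to goal (tool rotvec deg) [ 4.000e-02  4.100e-01 -6.067e+01] shift now-axes [-0.1905 -0.2524  0.0033] goal-axes [ 0.1267 -0.2897  0.0032] q6 0.63 F [ 0.5 -0.1 -3.1] M [-0.01 -0.03 -0.03] w 0.0543
[(-0.024, 974), (-0.022, 4236), (-0.02, 683), (-0.018, 646), (-0.016, 589), (-0.014, 563), (-0.012, 537), (-0.01, 501), (-0.008, 476), (-0.006, 494), (-0.004, 402), (-0.002, 2327), (0.0, 7177), (0.002, 645), (0.004, 208), (0.006, 226), (0.008, 116), (0.01, 105), (0.012, 106), (0.014, 101), (0.016, 85), (0.018, 89), (0.02, 73), (0.022, 52)]
flange z tool 0.0005916211793067609 0.0003212665520095331 tilt [0.58233371 0.06175123] 8041
red [281. 238.] 279 tool [ 0.0348 -0.0199  0.0001] ang tool -29.7
red [415. 304.] 80 tool [0.0009 0.0434 0.0005] ang tool 88.9
far arc fit (tool) [ 0.0063 -0.0001  0.0455] 314
```

View pics/w6.png

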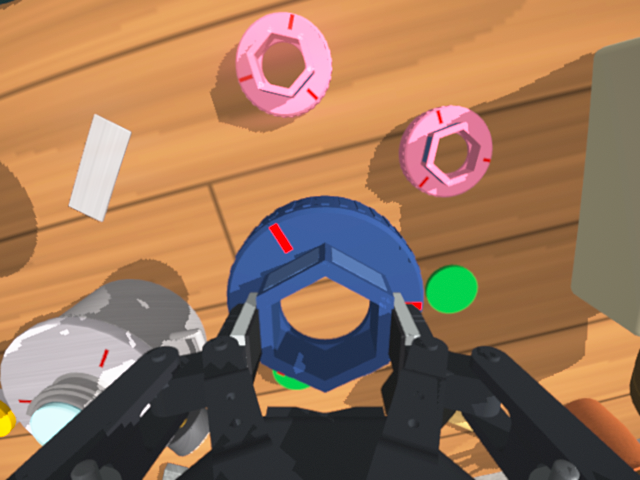

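The ring is held level, with its flange at TCP level and the mark at the expected angle. Its centre is about 0.6 mm along tool +x. I move over the port and turn 60.7° anticlockwise to line up the marks.

```bash
python3 -m jog '0 0 0 -.0273 -.036 0 .4;0 0 0 -.0273 -.036 0 .4;0 0 0 -.0273 -.036 0 .4;0 0 0 -.0273 -.036 0 .4;0 0 0 -.0273 -.036 0 .4;0 0 0 -.0273 -.036 0 .4;0 0 0 -.0273 -.036 0 .4;0 0 -5 0 0 0 .4';python3 -m jog '0 0 -8 0 0 0 .4;0 0 -8 0 0 0 .4;0 0 -8 0 0 0 .4;0 0 -8 0 0 0 .4;0 0 -8 0 0 0.01 .4;0 0 -8 0 0 .015 .4;0 0 -7.7 0 0 .01 .4;0 0 0 0 0 0 .4'; python3 d.py .5614 -.0232 .178 136.7
```

```text
t: 15.7
ee_pos: [0.5614, -0.0283, 0.2467]
tool_rot: [-0.252, -3.129, 0.001]
force: [0.4, 1.5, -3.3]
width: 0.0544
t: 16.5
ee_pos: [0.5591, -0.0237, 0.2114]
tool_rot: [1.247, -2.88, -0.004]
force: [-1.1, -0.4, -2.9]
width: 0.054
t 16.50 yaw_y 136.85 turn to goal (tool rotvec deg) [ 0.2  -0.13  0.15] shift now-axes [-0.002  -0.0015  0.0334] goal-axes [-0.0019 -0.0013  0.0334] q6 -1.01 F [-1.1 -0.4 -2.9] M [-0.03 -0.03 -0.02] w 0.0540
```

```bash
python3 -m jog '.2 -.1 .15 -.002 -.0014 .01 .4;0 0 0 0 0 .01 .4;0 0 0 0 0 0 .4;0 0 0 0 0 0 .4;0 0 0 0 0 0 .4;0 0 0 0 0 0 .4;0 0 0 0 0 0 .4;0 0 0 0 0 0 .4'; python3 d.py .5614 -.0232 .178 136.7
```

```text
t: 17.3
ee_pos: [0.5629, -0.0234, 0.1939]
tool_rot: [-1.241, 2.883, -0.004]
force: [0.1, 0.0, -3.4]
width: 0.0543
t 17.30 yaw_y 136.57 turn to goal (tool rotvec deg) [-0.21  0.11 -0.13] shift now-axes [0.0009 0.0013 0.0159] goal-axes [0.0009 0.0013 0.0159] q6 -1.00 F [ 0.1  0.  -3.4] M [-0.02  0.02  0.01] w 0.0543
```

```bash
python3 -m jog '-.2 .1 -.1 .0009 .0013 0 .4;0 0 0 0 0 0 .4;0 0 0 0 0 .003 .4;0 0 0 0 0 .003 .4;0 0 0 0 0 .002 .4;0 0 0 0 0 0 .4;0 0 0 0 0 0 .4;0 0 0 0 0 0 .4'; python3 d.py .5614 -.0232 .178 136.7;  python3 -m jog '0 0 0 0 0 .001 .4;0 0 0 0 0 .001 .4;0 0 0 0 0 .001 .4;0 0 0 0 0 .001 .4;0 0 0 0 0 .001 .4;0 0 0 0 0 0 .4;0 0 0 0 0 0 .4;0 0 0 0 0 0 .4'; python3 d.py .5614 -.0232 .178 136.7
```

```text
t: 18.1
ee_pos: [0.5614, -0.0232, 0.1859]
tool_rot: [-1.244, 2.884, -0.0]
force: [0.5, 0.6, -3.1]
width: 0.0544
t 18.10 yaw_y 136.67 turn to goal (tool rotvec deg) [-0.01  0.   -0.03] shift now-axes [-0.     -0.      0.0079] goal-axes [-0.     -0.      0.0079] q6 -1.00 F [ 0.5  0.6 -3.1] M [-0.05  0.05  0.04] w 0.0544
t: 18.9
ee_pos: [0.5614, -0.0232, 0.1808]
tool_rot: [-1.244, 2.884, -0.0]
force: [0.3, 0.3, -2.7]
width: 0.0545
t 18.90 yaw_y 136.68 turn to goal (tool rotvec deg) [-0.01  0.01 -0.02] shift now-axes [-0.     -0.      0.0028] goal-axes [-0.     -0.      0.0028] q6 -1.00 F [ 0.3  0.3 -2.7] M [ 0.01 -0.02 -0.02] w 0.0545
```

Free so far. I continue slowly to contact, expected near z 0.178.

```bash
python3 -m jog '0 0 0 0 0 .001 .4;0 0 0 0 0 .001 .4;0 0 0 0 0 .0005 .4;0 0 0 0 0 0 .4;0 0 0 0 0 0 .4;0 0 0 0 0 0 .4;0 0 0 0 0 0 .4;0 0 0 0 0 0 .4'; python3 d.py .5614 -.0232 .178 136.7;  python3 -m jog '0 0 0 0 0 .0005 .4;0 0 0 0 0 .0005 .4;0 0 0 0 0 0 .4;0 0 0 0 0 0 .4;0 0 0 0 0 0 .4;0 0 0 0 0 0 .4;0 0 0 0 0 0 .4;0 0 0 0 0 0 .4'; python3 d.py .5614 -.0232 .178 136.7
```

```text
t: 19.7
ee_pos: [0.5613, -0.0232, 0.1783]
tool_rot: [1.245, -2.885, 0.0]
force: [0.6, -0.5, -3.8]
width: 0.0542
t 19.70 yaw_y 136.68 turn to goal (tool rotvec deg) [-0.   -0.   -0.02] shift now-axes [-0.     -0.      0.0003] goal-axes [-0.     -0.      0.0003] q6 -1.00 F [ 0.6 -0.5 -3.8] M [-0.04  0.05  0.01] w 0.0542
t: 20.5
ee_pos: [0.5614, -0.0232, 0.1775]
tool_rot: [-1.244, 2.884, -0.0]
force: [-3.6, -0.6, 5.1]
width: 0.0541
t 20.50 yaw_y 136.68 turn to goal (tool rotvec deg) [-0.02  0.   -0.02] shift now-axes [-0.      0.     -0.0005] goal-axes [-0.      0.     -0.0005] q6 -1.00 F [-3.6 -0.6  5.1] M [-0.04  0.56  0.04] w 0.0541
```

Contact is right where expected. I screw clockwise, following the 24 mm/turn lead.

```bash
python3 -m jog '0 0 5 0 0 .0003 .4;0 0 7.5 0 0 .0005 .4;0 0 7.5 0 0 .0005 .4;0 0 7.5 0 0 .0005 .4;0 0 5 0 0 .0004 .4;0 0 0 0 0 0 .4;0 0 0 0 0 0 .4;0 0 0 0 0 0 .4' 100; python3 d.py .5614 -.0232 .178 -3.3
```

```text
t: 21.3
ee_pos: [0.5619, -0.0232, 0.1754]
tool_rot: [-0.388, 3.116, -0.0]
force: [0.2, -0.9, 6.0]
width: 0.0541
t 21.30 yaw_y 104.21 turn to goal (tool rotvec deg) [5.0000e-02 7.0000e-02 1.0751e+02] shift now-axes [ 0.0005  0.0002 -0.0026] goal-axes [ 0.     -0.0005 -0.0026] q6 -0.43 F [ 0.2 -0.9  6. ] M [ 0.04 -0.19 -0.19] w 0.0541
```

```bash
python3 -m jog '0 0 5 0 0 .0003 .4;0 0 7.5 0 0 .0005 .4;0 0 7.5 0 0 .0005 .4;0 0 7.5 0 0 .0005 .4;0 0 7.5 0 0 .0005 .4;0 0 7.5 0 0 .0005 .4;0 0 5 0 0 .0004 .4;0 0 0 0 0 0 .4'; python3 d.py .5614 -.0232 .178 -3.3; python3 -m jog '0 0 0 0 0 0 .4;0 0 5 0 0 .0003 .4;0 0 5 0 0 .0003 .4;0 0 5 0 0 .0003 .4;0 0 5 0 0 .0003 .4;0 0 0 0 0 0 .4;0 0 0 0 0 0 .4;0 0 0 0 0 0 .4'; python3 d.py .5614 -.0232 .178 -3.3
```

```text
t: 22.1
ee_pos: [0.5619, -0.0231, 0.1722]
tool_rot: [0.904, 3.007, 0.001]
force: [0.1, 0.8, 4.4]
width: 0.0542
t 22.10 yaw_y 56.54 turn to goal (tool rotvec deg) [8.000e-02 3.000e-02 5.984e+01] shift now-axes [ 0.0003 -0.0003 -0.0058] goal-axes [-0.0001 -0.0005 -0.0058] q6 0.40 F [0.1 0.8 4.4] M [ 0.09 -0.24 -0.26] w 0.0542
t: 22.9
ee_pos: [0.5619, -0.0232, 0.1709]
tool_rot: [1.408, 2.807, 0.001]
force: [3.0, -0.0, 5.4]
width: 0.0542
t 22.90 yaw_y 36.74 turn to goal (tool rotvec deg) [7.000e-02 2.000e-02 4.004e+01] shift now-axes [ 0.0003 -0.0003 -0.0071] goal-axes [ 0.     -0.0005 -0.0071] q6 0.74 F [ 3.  -0.   5.4] M [ 0.03 -0.84 -0.12] w 0.0542
```

100° turned. The next steps are finer, watching the torque.

```bash
python3 -m jog '0 0 5 0 0 .0003 .4;0 0 5 0 0 .0002 .4;0 0 5 0 0 0 .4;0 0 0 0 0 0 .4;0 0 0 0 0 0 .4;0 0 0 0 0 0 .4;0 0 0 0 0 0 .4;0 0 0 0 0 0 .4' 110; python3 d.py .5614 -.0232 .178 -3.3; python3 -m jog '0 0 4 0 0 0 .4;0 0 4 0 0 0 .4;0 0 0 0 0 0 .4;0 0 0 0 0 0 .4;0 0 0 0 0 0 .4;0 0 0 0 0 0 .4;0 0 0 0 0 0 .4;0 0 0 0 0 0 .4'; python3 d.py .5614 -.0232 .178 -3.3
```

```text
t: 23.7
ee_pos: [0.5613, -0.0232, 0.1702]
tool_rot: [-1.761, -2.602, 0.0]
force: [1.4, 0.7, 5.2]
width: 0.054
t 23.70 yaw_y 21.81 turn to goal (tool rotvec deg) [-1.000e-02 -0.000e+00  2.511e+01] shift now-axes [-0.0001  0.0001 -0.0078] goal-axes [-0.      0.0001 -0.0078] q6 1.00 F [1.4 0.7 5.2] M [ 0.08 -0.15 -0.08] w 0.0540
t: 24.5
ee_pos: [0.5612, -0.0232, 0.1702]
tool_rot: [-1.938, -2.472, 0.0]
force: [0.6, 0.8, 4.3]
width: 0.0539
t 24.50 yaw_y 13.81 turn to goal (tool rotvec deg) [-1.000e-02  0.000e+00  1.711e+01] shift now-axes [-0.      0.0002 -0.0078] goal-axes [ 0.      0.0002 -0.0078] q6 1.14 F [0.6 0.8 4.3] M [ 0.07 -0.   -0.11] w 0.0539
```

```bash
python3 -m jog '0 0 3 0 0 0 .4;0 0 3 0 0 0 .4;0 0 0 0 0 0 .4;0 0 0 0 0 0 .4;0 0 0 0 0 0 .4;0 0 0 0 0 0 .4;0 0 0 0 0 0 .4;0 0 0 0 0 0 .4'; python3 d.py .5614 -.0232 .178 -3.3; python3 -m jog '0 0 2 0 0 0 .4;0 0 2 0 0 0 .4;0 0 0 0 0 0 .4;0 0 0 0 0 0 .4;0 0 0 0 0 0 .4;0 0 0 0 0 0 .4;0 0 0 0 0 0 .4;0 0 0 0 0 0 .4'; python3 d.py .5614 -.0232 .178 -3.3
```

```text
t: 25.3
ee_pos: [0.5612, -0.0232, 0.1702]
tool_rot: [-2.065, -2.368, 0.0]
force: [-0.6, -0.5, 5.4]
width: 0.0538
t 25.30 yaw_y 7.81 turn to goal (tool rotvec deg) [-1.000e-02  1.000e-02  1.111e+01] shift now-axes [ 0.      0.0002 -0.0078] goal-axes [ 0.      0.0002 -0.0078] q6 1.25 F [-0.6 -0.5  5.4] M [ 0.01 -0.04 -0.06] w 0.0538
t: 26.1
ee_pos: [0.5612, -0.0232, 0.1702]
tool_rot: [-2.146, -2.294, 0.0]
force: [0.7, 0.2, 5.3]
width: 0.0537
t 26.10 yaw_y 3.81 turn to goal (tool rotvec deg) [-0.01  0.    7.11] shift now-axes [ 0.      0.0002 -0.0078] goal-axes [ 0.      0.0002 -0.0078] q6 1.32 F [0.7 0.2 5.3] M [ 0.04 -0.06 -0.01] w 0.0537
```

```bash
python3 -m jog '0 0 2 0 0 0 .4;0 0 2 0 0 0 .4;0 0 0 0 0 0 .4;0 0 0 0 0 0 .4;0 0 0 0 0 0 .4;0 0 0 0 0 0 .4;0 0 0 0 0 0 .4;0 0 0 0 0 0 .4'; python3 d.py .5614 -.0232 .178 -3.3; python3 -m jog '0 0 1.5 0 0 0 .4;0 0 1.5 0 0 0 .4;0 0 0 0 0 0 .4;0 0 0 0 0 0 .4;0 0 0 0 0 0 .4;0 0 0 0 0 0 .4;0 0 0 0 0 0 .4;0 0 0 0 0 0 .4'; python3 d.py .5614 -.0232 .178 -3.3
```

```text
t: 26.9
ee_pos: [0.5613, -0.0233, 0.1702]
tool_rot: [2.227, 2.215, -0.0]
force: [-0.0, -2.4, 4.5]
width: 0.0536
t 26.90 yaw_y -0.30 turn to goal (tool rotvec deg) [-0.01  0.01  3.  ] shift now-axes [ 0.0001  0.0001 -0.0078] goal-axes [ 0.0001  0.0001 -0.0078] q6 1.39 F [-0.  -2.4  4.5] M [-0.44 -0.07  0.05] w 0.0536
t: 27.7
ee_pos: [0.5615, -0.0234, 0.1701]
tool_rot: [2.285, 2.155, 0.0]
force: [2.8, -4.9, -0.2]
width: 0.054
t 27.70 yaw_y -3.34 turn to goal (tool rotvec deg) [ 0.02  0.01 -0.04] shift now-axes [ 0.0002 -0.0001 -0.0079] goal-axes [ 0.0002 -0.0001 -0.0079] q6 1.44 F [ 2.8 -4.9 -0.2] M [-0.92 -0.92 -0.18] w 0.0540
```

```bash
python3 -m jog '0 0 1 0 0 0 .4;0 0 1 0 0 0 .4;0 0 0 0 0 0 .4;0 0 0 0 0 0 .4;0 0 0 0 0 0 .4;0 0 0 0 0 0 .4;0 0 0 0 0 0 .4;0 0 0 0 0 0 .4'; python3 d.py .5614 -.0232 .178 -5.3
```

```text
t: 28.5
ee_pos: [0.5615, -0.0234, 0.17]
tool_rot: [2.322, 2.116, -0.0]
force: [3.6, -4.9, -2.0]
width: 0.0532
t 28.50 yaw_y -5.31 turn to goal (tool rotvec deg) [ 0.01  0.02 -0.01] shift now-axes [ 0.0002 -0.0001 -0.008 ] goal-axes [ 0.0002 -0.0001 -0.008 ] q6 1.48 F [ 3.6 -4.9 -2. ] M [-1.06 -0.99  0.35] w 0.0532
```

```bash
python3 -m jog '0 0 1 0 0 0 .4;0 0 .5 0 0 0 .4;0 0 0 0 0 0 .4;0 0 0 0 0 0 .4;0 0 0 0 0 0 .4;0 0 0 0 0 0 .4;0 0 0 0 0 0 .4;0 0 0 0 0 0 .4'; python3 d.py .5614 -.0232 .178 -6.8
```

```text
t: 29.3
ee_pos: [0.5615, -0.0234, 0.17]
tool_rot: [2.349, 2.086, -0.0]
force: [2.6, -6.2, -2.6]
width: 0.0534
t 29.30 yaw_y -6.78 turn to goal (tool rotvec deg) [0.01 0.02 0.02] shift now-axes [ 0.0001 -0.0001 -0.008 ] goal-axes [ 0.0001 -0.0001 -0.008 ] q6 1.50 F [ 2.6 -6.2 -2.6] M [-1.06 -1.06  0.87] w 0.0534
```

Torque rose steeply to 0.87 N m at 143.5°, inside the snug band. I confirm with the joint-6 torque, then release.

```bash
python3 -c "
from h import *
o=get_obs();print(o['joint_torque'].round(2),o['moment'].round(2))"
python3 -m jog '0 0 0 0 0 0 .4;0 0 0 0 0 0 .6;0 0 0 0 0 0 .8;0 0 0 0 0 0 1;0 0 0 0 0 0 1;0 0 0 0 0 0 1;0 0 0 0 0 0 1;0 0 0 0 0 0 1'; python3 d.py .5614 -.0232 .178 -6.8; python3 -m jog '0 0 0 0 0 -.01 1;0 0 0 0 0 -.03 1;0 0 0 0 0 -.04 1;0 0 0 0 0 -.04 1;0 0 0 0 0 0 1;0 0 0 0 0 0 1;0 0 0 0 0 0 1;0 0 0 0 0 0 1'
python3 - <<'E'
from h import *
o=get_obs();print(o['ee_pos'],o['width'],o['force']);p,d=capture("wrist");c=cam("wrist",o);C=np.array([.561,-.0236])
cv2.imwrite("pics/w7.png",p[:,:,::-1])
P,u,v=depthpts(d,c,np.ones((480,640),bool));r=np.hypot(*(P[:,:2]-C).T)
for a,b,z in((.034,.046,.170),(.024,.03,.192),(.06,.09,.126),(0,.015,.165)):
    s=(r>a)&(r<b)&(abs(P[:,2]-z)<.008);Q=P[s];co=np.linalg.lstsq(np.c_[Q[:,:2]-C,np.ones(len(Q))],Q[:,2],rcond=None)[0];print(a,s.sum(),np.median(Q[:,2]) if s.sum() else 0,np.degrees(co[:2]))
hsv=cv2.cvtColor(p,cv2.COLOR_RGB2HSV);rd=cv2.inRange(hsv,(0,120,90),(8,255,255))|cv2.inRange(hsv,(172,120,90),(180,255,255))
n,l,st,ce=cv2.connectedComponentsWithStats(rd)
for i in range(1,n):
    if st[i,4]>15:
        for z in(.126,.170):
            w=plane(ce[i],z,c)[0,:2]-C;print("red",ce[i].round(),z,np.hypot(*w).round(4),np.degrees(np.arctan2(w[1],w[0])).round(1))
E
```

```text
[  2.04 -71.59  35.51   2.14   1.2    0.81] [-1.06 -1.06  0.87]
t: 30.1
ee_pos: [0.5613, -0.0231, 0.1702]
tool_rot: [-2.35, -2.085, -0.0]
force: [0.2, 0.4, -1.3]
width: 0.0854
t 30.10 yaw_y -6.82 turn to goal (tool rotvec deg) [-0.   -0.   -0.02] shift now-axes [-0.      0.0001 -0.0078] goal-axes [-0.      0.0001 -0.0078] q6 1.50 F [ 0.2  0.4 -1.3] M [ 0.02 -0.01  0.02] w 0.0854
t: 30.9
ee_pos: [0.5609, -0.0231, 0.2893]
tool_rot: [-2.349, -2.084, 0.002]
force: [0.5, 0.5, -0.2]
width: 0.0853
[ 0.56088293 -0.02311236  0.28931054] 0.08529173315618388 [ 0.4947509   0.51214617 -0.17412384]
0.034 3865 0.16940959397098987 [0.03003408 0.1282744 ]
0.024 1513 0.19129862354215443 [-0.06742487 -0.202464  ]
0.06 14598 0.12538953358178184 [-0.05518008 -0.00782285]
0 969 0.16440405241098877 [0.02019185 0.26030652]
red [31.  4.] 0.126 0.311 135.7
red [31.  4.] 0.17 0.2733 133.8
red [55.  8.] 0.126 0.2909 134.0
red [55.  8.] 0.17 0.2564 132.0
red [79. 13.] 0.126 0.2718 132.0
red [79. 13.] 0.17 0.2404 129.9
red [46. 20.] 0.126 0.2938 136.4
red [46. 20.] 0.17 0.2586 134.3
red [55. 24.] 0.126 0.2854 136.2
red [55. 24.] 0.17 0.2514 134.1
red [266. 179.] 0.126 0.0671 137.0
red [266. 179.] 0.17 0.0649 128.8
red [301. 192.] 0.126 0.0357 123.8
red [301. 192.] 0.17 0.04 113.0
red [394. 193.] 0.126 0.0681 16.2
red [394. 193.] 0.17 0.0636 25.8
red [374. 234.] 0.126 0.048 -22.6
red [374. 234.] 0.17 0.0395 -6.3
red [301. 274.] 0.126 0.0604 -120.7
red [301. 274.] 0.17 0.0414 -127.2
red [318. 291.] 0.126 0.0739 -103.1
red [318. 291.] 0.17 0.0518 -104.5
```

View pics/w7.png

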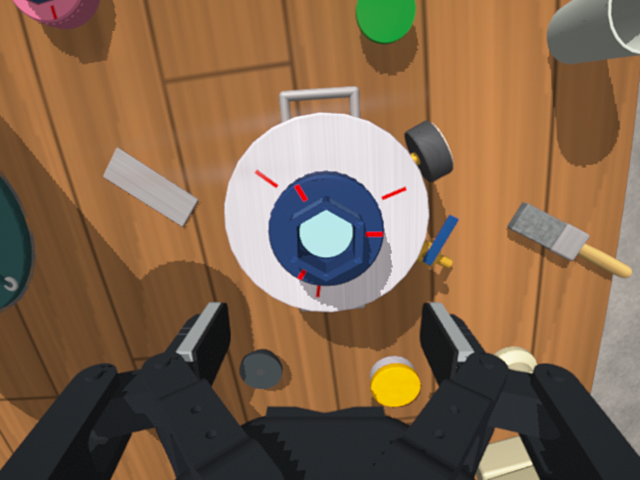

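The ring sits level on the port at px (326,228), with the clear window visible through its hole. Its marks have turned about 143° and stayed there after release. The plug (262,370) and tin (395,383) are untouched. I hand in now.

```bash
python3 -c "
from workcell import *
print(hand_in())"
```

```text
the job is handed in; nothing more can be done
None
```

The sight port is closed and the job is handed in at about 31 s. The window went into the seat first, narrow face down. The blue ring nut then went on at the lid marks and was screwed clockwise about 143°.

- **Window:** after I let go, its top face was at z 0.165 m (7 mm above the rim), level within 0.3°.
- **Tightness:** the last torque before release was 0.87 N m at the wrist and 0.81 N m at joint 6. Both are inside the 0.5–1.2 N m snug range.
- **Ring nut:** after I let go, it was level and did not turn back. Its flange was at z 0.169–0.170 m, as expected for 23 mm above the rim.
- **Clear of the work:** the gripper was open and about 12 cm above the port. In the last picture the plug and tin look untouched.

**Disagreements:**
- The gripper read about 2 mm narrower than the true sizes (62 mm on the 64 mm window, 54 mm on the 56 mm hexagon). Both parts were held securely.
- The wrist moment about the vertical had the wrong sign for resistance during the easy part of the turn, at −0.1 to −0.26 N m. It then rose clearly positive at the snug point.

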